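# Scrub the mug with the cleaning brush

## Task

Take the blue-handled round cleaning brush out of its yellow stand and scrub the inside of the white mug (the one with the handle, not the steel cup): push the brush straight down nearly to the mug's bottom three times, drawing it up by at least 5 cm between the pushes. Then put the brush back in its stand, bristles down, and let go. The mug and the steel cup must stay standing where they are.

Things in the scene. Friction and masses are not known exactly. Their poses are not given: they have to be found in the camera images.
- brush_grip (a point): Grasp point on the blue, round, upright handle of the brush (22 mm across, 93 mm long), the place to grasp it from above. It lies on the brush's axis, 178 mm above the lower end of the bristle head; the handle reaches from 65 mm below this point to 28 mm above it. z points along the brush from bristles to handle.
- brush: The cleaning brush, 206 mm long, 90 g: a stiff white bristle head (28 mm across, 60 mm long, with a flat lower end), a thin steel stem and the blue handle. It starts upright, loose, bristles down in the yellow stand. Origin: centre of the head's lower end; z points up along the brush.
- mug_in (a point): Centre of the inner floor of the white mug, red-brown inside, with one side handle (83 mm across, 113 mm with handle, 93 mm high, 260 g, loose, standing upright). The floor lies 7 mm above the bench and the rim 86 mm above the floor; leave 28 mm radius as free space round the axis inside. z points up. The handle points along -y of this frame.
- stand_in (a point): Centre of the inner floor of the yellow plastic brush stand: an open upright round tube (48 mm inside, 57 mm outside, rim 94 mm above its inner floor), on a round foot 94 mm across, fixed to the bench. Its inner floor lies 6 mm above the bench; the brush starts standing upright on it, near its centre. z points up.
- steel_cup: An empty bare-steel cup without a handle (74 mm across at the rim, 85 mm high), a bystander not to be disturbed. Origin: centre of its underside; z points up.
Things that resemble listed ones, but are neither listed nor needed, are in the scene too. Of the things like the brush, leave any that is turquoise; of the rest the larger one is meant.

How it is judged:
By the outcome, as a careful person would: the job done as asked, in the order asked, and still so for the second after the job is handed in, with the robot touching nothing.
It also fails if it takes over 64 s, if anything falls off the work surface, if the arm or the gripper's body presses on something with over 40 N, if the wrist force passes 120 N, or if a joint passes its speed limit or range.

## Robot

A 7-joint arm with a two-finger parallel gripper is mounted at the origin on a cart in front of the work surface, level with it; the furniture and walls round the work are solid. World frame = base frame: x ahead of the robot, y to its left, z up, the work surface at z = 0. Lengths are in mm, angles in rad, forces in N, time in s.
With the tool pointing down it reaches from about 400 to 875 mm from the base axis. Payload 4.4 kg.
Tool frame: the origin (TCP) lies midway between the tips of the shut fingers; the grasp point (between the pads) lies 19 mm behind it (ctrl.grip_point_offset is the distance from the TCP to the grasp point, in mm); z points along the fingers, y is the direction in which the jaws open and shut (so a half turn about z gives the same grasp; the last joint's range is limited). The gripper opens to 85 mm and grips with 20 to 120 N. Pads are 22 mm wide; open, the fingers measure 114 mm over their backs; the gripper's body (76 mm by 85 mm) begins 54 mm behind the grasp point. The pads swing forward as they close: fully open they stand 13 mm farther back than shut.
Start: joints at [-1.264, 0.628, 0.038, 1.517, -0.027, 0.996, -0.02], TCP at [236.723, 605.376, 231.313] pointing down, gripper open.
Joint ranges: [-3.06, 3.06], [-0.37, 2.12], [-1.25, 1.32], [0.18, 2.47], [-1.1, 4.24], [0.23, 1.98], [-2.94, 2.94]. Speed limits (rad/s): [2.57, 2.57, 3.14, 3.14, 3.14, 3.14, 3.14].

## Interface

Orientations are given as [roll, pitch, yaw] about the fixed x, y, z axes, in that order (R = Rz(yaw) Ry(pitch) Rx(roll)).
In Python, from cell import ctrl, imaging, models gives the robot as it stands. The module is installed in compiled form; this text tells all that it offers.
- The arm moves only by the tool drive_tool, never from a script. Its argument "deltas" is text: rows parted by semicolons, each of 5 numbers parted by spaces: the shift along the tool's x, y, z in m, then the turn about the tool's z in degrees, then the finger opening in m, from 0 to 0.0854. A call has 1 to 12 rows; each row is the pose to reach, as a shift and turn from the pose commanded when the call began, along the tool's axes at that moment; what a row does not reach only later rows make up. A row lasts 1/8 s, in which the tool goes at most 62.5 mm and 10.7 degrees, less where a joint would pass 70% of its speed; a pose out of reach is approached as far as the arm can. A call with a gripper value outside its range is refused whole. The fingers move at their own pace and stop on an object; the grip force is fixed at half the most. Time passes only in rows, so rows that repeat a pose let the fingers close. It gives the time, the measured TCP pose, the force and the opening at its end, in the units of the state.
- ctrl.read_state(): the state, without advancing time (a new reading comes with each control period).
- imaging.get_image(name): name is "side" or "top" or "wrist"; returns a dict with "color" (420x560x3 uint8, red, green, blue), "range_z" (420x560 float32, mm along the optical axis (not along the pixel's ray), 0 where there is no reading), "vfov" (degrees; the focal length in pixels is half the picture's height over the tangent of half this angle, whatever the lens; pixels are square), "cx", "cy" (the principal point, pixels), "k1" (the pictures are not rectified: a ray, as slopes to the right and down, at radius r is drawn at 1 + k1 r^2 times it, then the intrinsics apply), "extrinsics" (4x4, takes a point from camera to world coordinates). Camera axes: x right, y down, z forward; pixel columns grow to the right and rows downward; lengths in mm; the calibration is good to about 2 mm. A picture is of the moment at which its call begins.
- ctrl.finish_job(): hands the job in, once; it reports no verdict.
Trained networks look in a picture, given as the dict that the camera call returned (one of the last four; its "shot" number tells which), for a name from the list of things; names that differ only in an ending like _2 or _b are one class to them, and where a whole thing is asked for, a point or a joint stands for the part that bears it (a point fixed in the world has none). Each returns a list of dicts, best first, with "score" (0 to 1); they miss things now and then, are a little off and sometimes report something else, mostly with a low value. They report only what shows in the picture. A call takes as long as a camera call. They do not tell look-alikes from the thing itself.
- models.spot_in(picture, thing): "point" ([column, row] in pixels, amid what is visible of it).
- models.landmark_of(picture, thing): "point" ([column, row] in pixels: a listed point, or the origin of a listed thing).
The state is a dict: "clock": time; "qpos": joint angles; "qd": joint speeds; "tau": joint torques, N m; "eef_pos": TCP position; "tool_rot": TCP orientation; "force": force on the tool from outside, world axes, zero at the start; "torque": the same for the moment, N m; "width": finger opening in mm.
Only numpy, scipy, OpenCV 4.12 (cv2) and the standard library are available. Lean on these libraries where they do the work, as an engineer would, in place of code of your own. Each camera call takes 0.05 s, during which the arm holds its last target.

## Working session

There is one attempt and no reset: what is moved stays moved. The work goes in short steps, Python scripts to look and compute and a tool call to move; the robot and the scene stay as the last step left them, time stands still between calls to the robot, and variables do not carry over. Pictures are saved under pics/ and viewed, and the job is handed in when it is done.

Besides the shell and the picture viewer there is one more tool, called after ">>>" as name(argument=value, ...), one argument or row to a line, values as JSON. drive_tool: Moves the arm, as the interface text tells. Its arguments: {"type":"object","properties":{"deltas":{"type":"string"}},"required":["deltas"]}

```bash
mkdir -p pics; cat > h.py <<'E'
import numpy as np, cv2
from cell import ctrl, imaging, models
def save(p,name): cv2.imwrite('pics/'+name, cv2.cvtColor(p['color'],cv2.COLOR_RGB2BGR))
def K(p):
    H=p['color'].shape[0]; return H/2/np.tan(np.radians(p['vfov'])/2)
def rays(p,uv):
    f=K(p); uv=np.atleast_2d(np.array(uv,float))
    d=np.c_[(uv[:,0]-p['cx'])/f,(uv[:,1]-p['cy'])/f]
    s=d.copy()
    for _ in range(20): s=d/(1+p['k1']*(s**2).sum(1,keepdims=True))
    return np.c_[s,np.ones(len(s))]
def world(p,uv,z=None):
    """z None: depth; else at world height z"""
    r=rays(p,uv); E=np.array(p['extrinsics']); uv=np.atleast_2d(uv)
    if z is None:
        t=np.array([p['range_z'][int(round(v)),int(round(u))] for u,v in uv])
        return (E[:3,:3]@(r*t[:,None]).T).T+E[:3,3]
    d=(E[:3,:3]@r.T).T; t=(z-E[2,3])/d[:,2]
    return d*t[:,None]+E[:3,3]
def cloud(p):
    H,W=p['range_z'].shape; u,v=np.meshgrid(np.arange(W),np.arange(H))
    uv=np.c_[u.ravel(),v.ravel()]; r=rays(p,uv); E=np.array(p['extrinsics'])
    P=(E[:3,:3]@(r*p['range_z'].ravel()[:,None]).T).T+E[:3,3]
    P[p['range_z'].ravel()==0]=np.nan
    return P.reshape(H,W,3)
def project(p,P):
    E=np.array(p['extrinsics']); c=(np.atleast_2d(P)-E[:3,3])@E[:3,:3]
    s=c[:,:2]/c[:,2:]; s=s*(1+p['k1']*(s**2).sum(1,keepdims=True))
    return s*K(p)+[p['cx'],p['cy']]
E
python3 - <<'E'
from h import *
s=ctrl.read_state(); print({k:np.round(v,3) for k,v in s.items()}, ctrl.grip_point_offset)
for n in ['side','top','wrist']:
    p=imaging.get_image(n); save(p,n+'0.png'); print(n,p['vfov'],p['cx'],p['cy'],p['k1'],np.round(p['extrinsics'],2).tolist())
    for t in ['brush','brush_grip','mug_in','stand_in','steel_cup']:
        print(t,[(np.round(d['point']),round(d['score'],2)) for d in models.landmark_of(p,t)][:4])
E
```

```text
{'clock': np.float64(0.0), 'qpos': array([-1.264,  0.629,  0.038,  1.518, -0.027,  0.996, -0.02 ]), 'qd': array([-0.001,  0.   , -0.   ,  0.   ,  0.001,  0.   , -0.002]), 'tau': array([ 0.0000e+00, -5.6340e+01,  1.2260e+00, -1.9344e+01,  1.1000e-02,
        1.1000e-02,  0.0000e+00]), 'eef_pos': array([236.454, 604.793, 230.395]), 'tool_rot': array([-3.14 , -0.   ,  2.769]), 'force': array([-0.228, -0.353, -1.113]), 'torque': array([-0.004, -0.008,  0.026]), 'width': np.float64(85.372)} 18.700000000000003
side 46.434377241495675 283.1078465151009 211.62335150088873 0.03345254755074143 [[-0.99, -0.07, 0.1, 377.84], [-0.12, 0.64, -0.76, 735.0], [-0.01, -0.77, -0.64, 767.69], [0.0, 0.0, 0.0, 1.0]]
brush [(array([328., 377.]), 0.75), (array([209., 356.]), 0.67)]
brush_grip [(array([333., 324.]), 0.67), (array([270., 288.]), 0.65), (array([200., 290.]), 0.56)]
mug_in [(array([281., 255.]), 0.78)]
stand_in [(array([271., 357.]), 0.98)]
steel_cup [(array([286., 202.]), 0.79)]
top 54.537912060820545 271.58622632137667 204.31100138481636 -0.09031615391986086 [[0.01, -0.98, 0.21, 272.25], [-1.0, -0.01, 0.01, 10.95], [-0.0, -0.21, -0.98, 1040.01], [0.0, 0.0, 0.0, 1.0]]
brush [(array([192., 210.]), 0.7), (array([178., 255.]), 0.63), (array([191., 177.]), 0.53)]
brush_grip [(array([172., 153.]), 0.73), (array([173., 198.]), 0.69), (array([166., 249.]), 0.67)]
mug_in [(array([290., 210.]), 0.84)]
stand_in [(array([187., 213.]), 0.89)]
steel_cup [(array([359., 206.]), 0.88)]
wrist 63.3748765853506 281.0028508128705 208.07852717156842 0.02717824418998997 [[0.36, 0.89, 0.27, 167.39], [0.93, -0.35, -0.11, 632.25], [-0.0, 0.29, -0.96, 374.78], [0.0, 0.0, 0.0, 1.0]]
brush []
brush_grip []
mug_in []
stand_in []
steel_cup []
```

View pics/side0.png

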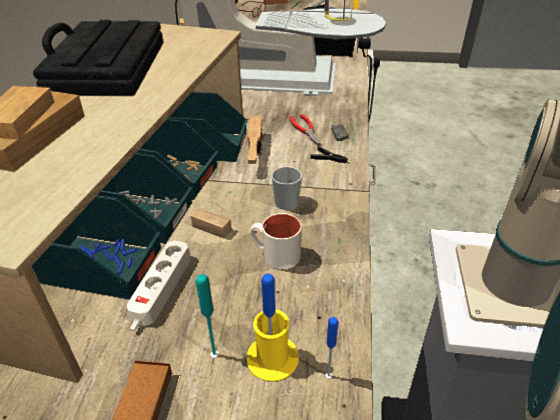

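View pics/top0.png

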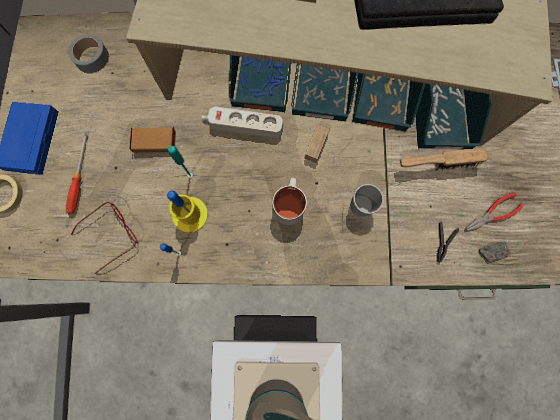

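View pics/wrist0.png

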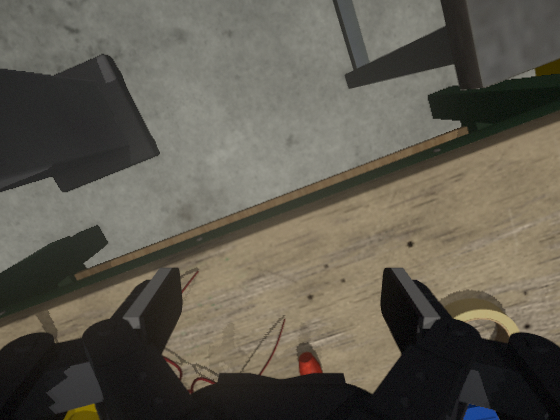

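Brush candidates in the side view: turquoise at (204,295), which is to be left; large blue in the yellow stand at (268,295); small blue at (332,332). The one in the stand fits, being blue, the larger of the blue ones, and in the stand. Next I'll confirm it with a crop and measure.

```bash
python3 - <<'E'
from h import *
ps=imaging.get_image('side'); pt=imaging.get_image('top')
a=cv2.resize(ps['color'][250:390,180:380],None,fx=2,fy=2,interpolation=cv2.INTER_CUBIC)
b=cv2.resize(pt['color'][140:280,140:340],None,fx=2,fy=2,interpolation=cv2.INTER_CUBIC)
im=np.hstack([a,b]); cv2.imwrite('pics/crop1.png',im[:,:,::-1])
np.savez('c0.npz',s=cloud(ps),t=cloud(pt),sc=ps['color'],tc=pt['color'])
def fit(P):
    A=np.c_[2*P[:,:2],np.ones(len(P))]; w=np.ones(len(P))
    for _ in range(15):
        x=np.linalg.lstsq(A*w[:,None],(P[:,:2]**2).sum(1)*w,rcond=None)[0]
        r=np.sqrt(x[2]+x[0]**2+x[1]**2); e=abs(np.hypot(*(P[:,:2]-x[:2]).T)-r); w=1/np.sqrt(1+(e/1.5)**2)
    return np.round([*x[:2],r,np.median(e),len(P)],1)
for nm,p in [('side',ps),('top',pt)]:
    C=cloud(p); hsv=cv2.cvtColor(p['color'],cv2.COLOR_RGB2HSV)
    H,S,V=hsv[...,0],hsv[...,1],hsv[...,2]
    yel=(H>20)&(H<35)&(S>150)&(V>90)
    x,y,z=C[...,0],C[...,1],C[...,2]
    print(nm,'bench z', np.nanmedian(z[(abs(x-450)<30)&(abs(y-0)<20)]))
    near=(np.abs(y)<500)&(x>300)&(x<650)
    m=yel&near&(z>93)&(z<106); print('stand rim',fit(C[m]),np.nanmax(z[yel&near]))
    m=yel&near&(z>20)&(z<95); print('stand side',fit(C[m]))
    m=yel&near&(z<14); print('foot',fit(C[m]), np.nanmean(C[m],0))
    blue=(H>105)&(H<125)&(S>150)&near&(z>90)
    m=blue&(z>115); print('handle',fit(C[m]),C[m].min(0),C[m].max(0))
    for uv in [models.landmark_of(p,t)[0]['point'] for t in ['mug_in','steel_cup','stand_in']]: print(world(p,[uv],7))
    g=world(p,[models.landmark_of(p,'mug_in')[0]['point']],7)[0]
    m=(np.hypot(x-g[0],y-g[1])<75)&(z>84)&(z<98); print('mug rim',fit(C[m]),C[m].max(0))
    m=(np.hypot(x-g[0],y-g[1])<75)&(z>20)&(z<84)&(np.hypot(x-g[0],y-g[1])>37); print('mug wall',fit(C[m]))
    g=world(p,[models.landmark_of(p,'steel_cup')[0]['point']],0)[0]
    m=(np.hypot(x-g[0],y-g[1])<60)&(z>76); print('cup rim',fit(C[m]),C[m].max(0))
C=cloud(pt); x,y,z=C[...,0],C[...,1],C[...,2]
m=(z>200)&(x>350); print('shelf min x', C[m].min(0),C[m].max(0))
E
```

```text
side bench z 32.383314379771036
stand rim [466.4 233.1  26.8   1.3 328. ] 103.66746710159453
stand side [4.662e+02 2.333e+02 2.610e+01 7.000e-01 1.216e+03]
foot [ 467.4  231.2   40.5    4.9 1046. ] [466.15207355 246.75705225   4.08001458]
handle [420.9 265.8  55.2   3.6 642. ] [358.92524791 221.44407581 115.28045483] [479.02475907 264.26781289 212.17351199]
[[482.39000867 -20.35721548   7.        ]]
[[ 494.46281906 -206.8786192     7.        ]]
[[470.1402325  234.70498228   7.        ]]
mug rim [481.9 -23.5  39.7   1.  283. ] [523.71705041  17.38839707  93.31339533]
mug wall [ 4.821e+02 -2.290e+01  4.010e+01  8.000e-01  1.234e+03]
cup rim [ 494.3 -215.3   35.2    1.   204. ] [ 530.46363834 -174.99679189   85.55470128]
top bench z 1.3135079091958914
stand rim [467.6 229.6  26.7   1.3 160. ] 105.83104771361695
stand side [466.5 228.7  25.4   0.8 113. ]
foot [466.7 228.1  38.4   5.3 523. ] [461.37624846 221.85648904   5.08714355]
handle [417.7 241.3  53.1   3.7 198. ] [360.21629531 216.57211575 115.77158093] [478.80823252 259.21058254 214.36476168]
[[485.05226331 -34.67225021   7.        ]]
[[ 491.21396954 -220.5402584     7.        ]]
[[465.17679379 229.58837258   7.        ]]
mug rim [483.1 -25.5  39.8   0.9 182. ] [535.34516488  15.18986034  95.1682537 ]
mug wall [482.  -25.7  39.6   0.6 267. ]
cup rim [ 496.1 -216.3   34.5    0.8  168. ] [ 533.08922295 -181.48001299   88.48734964]
shelf min x [ 460.65603617 -604.59396738  200.24814734] [918.36584123 329.94079732 357.96080168]
```

View pics/crop1.png

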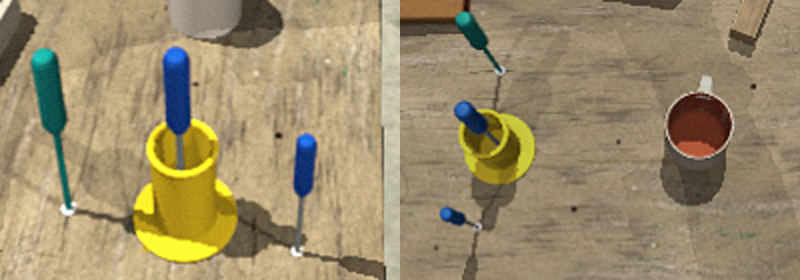

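```bash
python3 - <<'E'
from h import *
d=np.load('c0.npz')
for nm,c,col in [('side','s','sc'),('top','t','tc')]:
    C=d[c]; hsv=cv2.cvtColor(d[col],cv2.COLOR_RGB2HSV);H,S,V=hsv[...,0],hsv[...,1],hsv[...,2]
    x,y,z=C[...,0],C[...,1],C[...,2]
    blue=(H>105)&(H<125)&(S>150)
    big=blue&(np.hypot(x-467,y-231)<45)&(z>110)
    sm=blue&(np.hypot(x-365,y-240)<50)&(z>60)
    tq=(H>75)&(H<100)&(S>100)&(np.hypot(x-560,y-260)<120)&(z>50)&(z<260)
    for n,m in [('big',big),('small',sm),('turq',tq)]:
        P=C[m]; print(nm,n,len(P),P.min(0).round(),P.max(0).round())
        for a in range(110 if n=='big' else 60,230,20):
            Q=P[(P[:,2]>a)&(P[:,2]<a+20)]
            if len(Q)>5: print('  ',a,len(Q),Q.mean(0).round(1), np.percentile(Q[:,0],[3,97]).round(),np.percentile(Q[:,1],[3,97]).round())
    m=(z>225)&(x>350)&(y>-400); print('hi', np.percentile(x[m],[0,1,5]),y[m].max(),y[m].min())
E
```

```text
side big 460 [460. 221. 123.] [479. 242. 212.]
   110 6 [469.  238.5 127.2] [466. 472.] [236. 240.]
   130 93 [469.1 237.9 140.5] [461. 479.] [235. 241.]
   150 95 [469.  237.8 160. ] [461. 478.] [234. 241.]
   170 95 [469.  237.9 180.6] [461. 478.] [234. 241.]
   190 136 [469.5 236.1 202.3] [461. 478.] [227. 241.]
   210 35 [469.2 231.  211. ] [463. 475.] [225. 236.]
side small 252 [359. 250.  93.] [373. 264. 158.]
   80 19 [365.9 261.6  96.5] [361. 371.] [259. 264.]
   100 68 [366.  261.1 109.8] [360. 372.] [258. 263.]
   120 68 [365.9 261.2 130.3] [359. 372.] [258. 263.]
   140 97 [365.7 259.2 150.5] [359. 372.] [253. 263.]
side turq 548 [563. 230.  51.] [581. 249. 207.]
   60 17 [572.3 238.7  71.1] [570. 574.] [238. 240.]
   80 20 [572.5 238.8  90.1] [571. 574.] [237. 240.]
   100 15 [572.2 240.7 109.5] [570. 574.] [238. 245.]
   120 82 [570.4 244.6 131.6] [564. 579.] [238. 248.]
   140 101 [570.4 244.2 150.2] [564. 580.] [237. 248.]
   160 97 [570.4 244.2 170.3] [564. 579.] [237. 248.]
   180 121 [570.4 244.2 191. ] [563. 580.] [237. 248.]
   200 84 [572.7 239.4 203.6] [565. 580
[... 319 characters left out ...]
.3 223.8 203.9] [461. 479.] [217. 235.]
   210 32 [470.7 226.8 211.8] [464. 476.] [221. 232.]
top small 65 [360. 245. 105.] [372. 259. 158.]
   100 14 [364.4 248.3 113.3] [360. 371.] [246. 254.]
   120 13 [364.2 248.4 132.9] [360. 370.] [245. 255.]
   140 38 [366.2 251.7 153.2] [361. 372.] [246. 258.]
top turq 175 [563. 225.  52.] [581. 245. 209.]
   120 16 [566.3 230.9 132.8] [564. 572.] [225. 238.]
   140 28 [567.  230.7 150.1] [564. 574.] [225. 240.]
   160 27 [567.2 230.9 170.1] [564. 573.] [225. 241.]
   180 38 [567.1 231.9 191.9] [564. 573.] [225. 243.]
   200 55 [573.4 234.2 204.6] [567. 581.] [226. 243.]
hi [684.12731736 697.03075465 717.25349475] 329.9407973247553 -399.9996611439563
```

>>> drive_tool(
  deltas="-0.02 -0.015 -0.01 -2 0.0854; -0.055 -0.04 -0.029 -4 0.0854; -0.09 -0.068 -0.029 -6 0.0854; -0.13 -0.098 -0.029 -8 0.0854; -0.17 -0.128 -0.029 -10 0.0854; -0.21 -0.158 -0.029 -12 0.0854; -0.25 -0.188 -0.029 -14 0.0854; -0.29 -0.218 -0.029 -17 0.0854; -0.33 -0.248 -0.029 -19 0.0854; -0.354 -0.266 -0.029 -21.3 0.0854; -0.354 -0.266 -0.029 -21.3 0.0854; -0.354 -0.266 -0.029 -21.3 0.0854",
)

```text
clock: 3.0
eef_pos: [469.1, 229.6, 260.4]
tool_rot: [3.141, -0.0, 3.141]
force: [-0.2, 0.4, -0.2]
width: 85.6
```

```bash
python3 - <<'E'
from h import *
p=imaging.get_image('wrist'); q=imaging.get_image('side'); save(q,'s1.png'); save(p,'w1.png')
for p,n in ((p,'w'),(q,'s')):
  for t in ['brush_grip','stand_in']: print(n,t,[(np.round(d['point']),round(d['score'],2)) for d in models.landmark_of(p,t)])
p=imaging.get_image('wrist')
C=cloud(p);hsv=cv2.cvtColor(p['color'],cv2.COLOR_RGB2HSV);H,S=hsv[...,0],hsv[...,1]
x,y,z=C[...,0],C[...,1],C[...,2]
m=(H>105)&(H<125)&(S>150)&(np.hypot(x-470,y-230)<40)&(z>110)
P=C[m];print(len(P),P.min(0),P.max(0),P.mean(0))
E
```

```text
w brush_grip [(array([281., 221.]), 0.94), (array([318.,  62.]), 0.88), (array([288., 343.]), 0.67)]
w stand_in [(array([282., 169.]), 0.8)]
s brush_grip [(array([332., 328.]), 0.7), (array([267., 289.]), 0.69), (array([203., 286.]), 0.61)]
s stand_in [(array([272., 355.]), 0.75)]
520 [449.42703203 220.87165757 209.89710223] [477.99079138 263.98692244 354.57493303] [469.06508663 229.81623053 219.57122021]
```

View pics/w1.png

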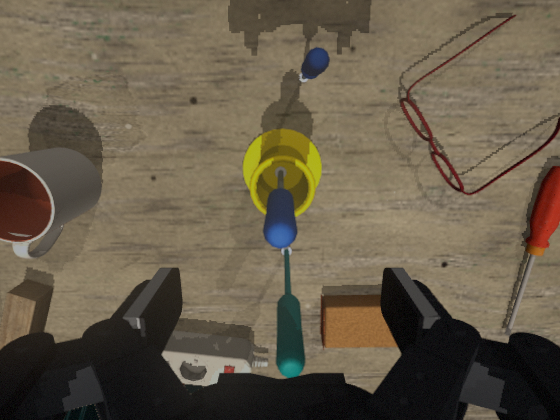

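View pics/s1.png

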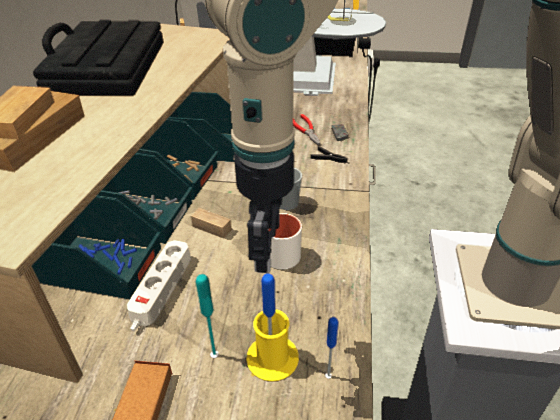

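The wrist picture shows the large blue handle at (281,225), centred between the fingers (180–385). The turquoise brush is behind it at (290,335) and the small blue one is off at (315,62). I'm descending and gripping.

>>> drive_tool(
  deltas="0 0 0.02 0 0.0854; 0 0 0.05 0 0.0854; 0 0 0.075 0 0.0854; 0 0 0.09 0 0.0854; 0 0 0.095 0 0.0854; 0 0 0.095 0 0.0854; 0 0 0.095 0 0.0; 0 0 0.095 0 0.0; 0 0 0.095 0 0.0; 0 0 0.095 0 0.0; 0 0 0.095 0 0.0; 0 0 0.095 0 0.0",
)

```text
clock: 4.85
eef_pos: [469.9, 228.9, 165.7]
tool_rot: [3.141, 0.001, 3.14]
force: [0.3, 0.2, 6.3]
width: 19.3
```

```bash
python3 - <<'E'
from h import *
p=imaging.get_image('wrist'); q=imaging.get_image('side'); save(p,'w2.png')
cv2.imwrite('pics/s2.png',cv2.resize(q['color'][200:400,160:400],None,fx=3,fy=3)[:,:,::-1])
s=ctrl.read_state(); print(s['width'],s['force'],s['eef_pos'])
E
```

```text
19.47331653170608 [-0.22954004 -0.14605584  5.95690576] [469.90267888 228.9079358  165.71305706]
```

View pics/w2.png

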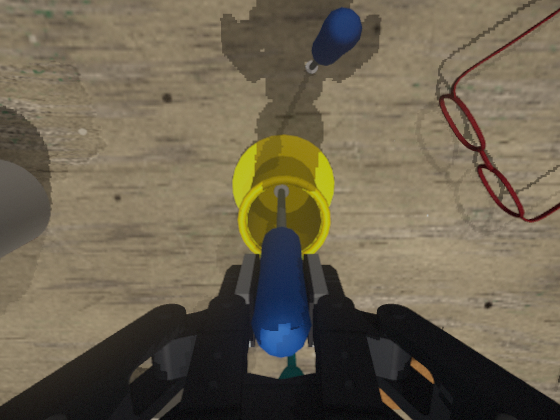

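View pics/s2.png

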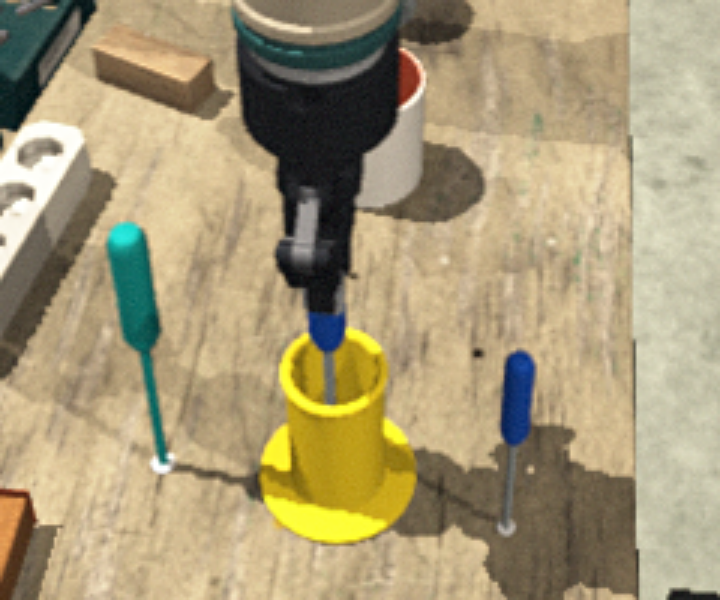

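>>> drive_tool(
  deltas="0 0 -0.02 0 0; 0 0 -0.06 0 0; 0 0 -0.1 0 0; 0 0 -0.125 0 0; 0 -0.02 -0.13 0 0; -0.003 -0.06 -0.13 0 0; -0.006 -0.1 -0.13 0 0; -0.009 -0.14 -0.13 0 0; -0.012 -0.18 -0.13 0 0; -0.0125 -0.22 -0.13 0 0; -0.0125 -0.247 -0.13 0 0; -0.0125 -0.2535 -0.13 0 0",
)

```text
clock: 6.45
eef_pos: [480.1, -27.9, 294.0]
tool_rot: [-3.141, -0.003, 3.136]
force: [0.8, 1.0, 0.1]
width: 19.8
```

>>> drive_tool(
  deltas="0 0 0 0 0; 0 0 0 0 0",
)

```text
clock: 6.7
eef_pos: [481.5, -23.5, 294.9]
tool_rot: [3.141, -0.001, -3.141]
force: [-0.3, 0.1, -0.3]
width: 19.6
```

```bash
python3 - <<'E'
from h import *
w=imaging.get_image('wrist'); q=imaging.get_image('side'); t=imaging.get_image('top'); save(w,'w3.png'); save(t,'t3.png')
cv2.imwrite('pics/s3.png',cv2.resize(q['color'][120:320,160:400],None,fx=3,fy=3)[:,:,::-1])
s=ctrl.read_state(); print(s['width'],s['force'],s['eef_pos'])
for n,p in (('s',q),('w',w),('t',t)):
  for k in ['brush','mug_in']: print(n,k,[(np.round(d['point']),round(d['score'],2)) for d in models.landmark_of(p,k)])
def fit(P):
    A=np.c_[2*P[:,:2],np.ones(len(P))]; wt=np.ones(len(P))
    for _ in range(15):
        x=np.linalg.lstsq(A*wt[:,None],(P[:,:2]**2).sum(1)*wt,rcond=None)[0]
        r=np.sqrt(x[2]+x[0]**2+x[1]**2); e=abs(np.hypot(*(P[:,:2]-x[:2]).T)-r); wt=1/np.sqrt(1+(e/1.5)**2)
    return np.round([*x[:2],r,np.median(e),len(P)],1)
for n,p in (('s',q),('w',w),('t',t)):
    C=cloud(p);x,y,z=C[...,0],C[...,1],C[...,2]
    m=(np.hypot(x-482,y+25)<30)&(z>115)&(z<260); print(n,m.sum())
    for a in range(115,260,10):
        Q=C[m&(z>a)&(z<a+10)]
        if len(Q)>8: print(a,len(Q),Q.mean(0).round(1),Q.min(0).round(),Q.max(0).round())
    m=(np.hypot(x-482,y+25)<70)&(z>86)&(z<98); print('mug rim',fit(C[m]))
E
```

```text
19.662552867809143 [-1.0396717   0.53056842 -0.99492382] [481.75254339 -23.73939295 295.21228678]
s brush [(array([279., 208.]), 0.9), (array([329., 376.]), 0.83), (array([282., 252.]), 0.64)]
s mug_in [(array([282., 256.]), 0.96)]
w brush [(array([282., 191.]), 0.88), (array([468., 230.]), 0.67), (array([517.,  69.]), 0.66), (array([482., 154.]), 0.2)]
w mug_in [(array([279., 171.]), 0.91)]
t brush [(array([177., 257.]), 0.49), (array([187., 178.]), 0.48)]
t mug_in []
s 196
135 26 [481.3 -20.8 138.9] [476. -26. 135.] [487. -15. 145.]
145 16 [481.2 -21.3 150.6] [478. -23. 145.] [485. -20. 155.]
155 13 [481.  -21.3 159.9] [478. -23. 157.] [484. -19. 163.]
165 17 [481.3 -20.6 170. ] [478. -24. 166.] [484. -18. 174.]
175 11 [481.6 -20.5 180.6] [480. -23. 177.] [484. -17. 184.]
185 12 [481.7 -20.6 190. ] [480. -25. 185.] [484. -18. 195.]
195 11 [481.5 -20.4 199.6] [479. -22. 195.] [484. -19. 203.]
205 16 [481.4 -20.6 210.1] [479. -23. 205.] [483. -17. 215.]
215 10 [481.3 -20.3 220.7] [479. -21. 217.] [483. -19. 224.]
225 14 [481.2 -20.3 229.9] [479. -22. 225.] [483. -17. 235.]
235 13 [48
[... 347 characters left out ...]
3 [480.3 -23.  159.7] [479. -26. 155.] [482. -20. 164.]
165 25 [480.  -23.4 170. ] [479. -26. 165.] [481. -20. 174.]
175 28 [480.1 -23.3 180.1] [479. -26. 175.] [482. -20. 184.]
185 29 [480.  -23.1 190.3] [479. -26. 185.] [481. -21. 195.]
195 35 [480.1 -23.3 200.5] [479. -26. 195.] [483. -20. 205.]
205 35 [480.1 -23.  210.6] [479. -26. 206.] [482. -20. 215.]
215 45 [480.3 -23.4 220.2] [479. -26. 215.] [482. -20. 225.]
225 49 [480.2 -23.2 230.1] [479. -26. 225.] [482. -20. 235.]
235 23 [479.9 -23.4 237.3] [479. -26. 235.] [481. -21. 240.]
mug rim [ 4.828e+02 -2.570e+01  3.980e+01  8.000e-01  8.930e+02]
t 0
mug rim [ 0.  0.  0. nan  0.]
  return _methods._mean(a, axis=axis, dtype=dtype,
  ret = ret.dtype.type(ret / rcount)
```

View pics/s3.png

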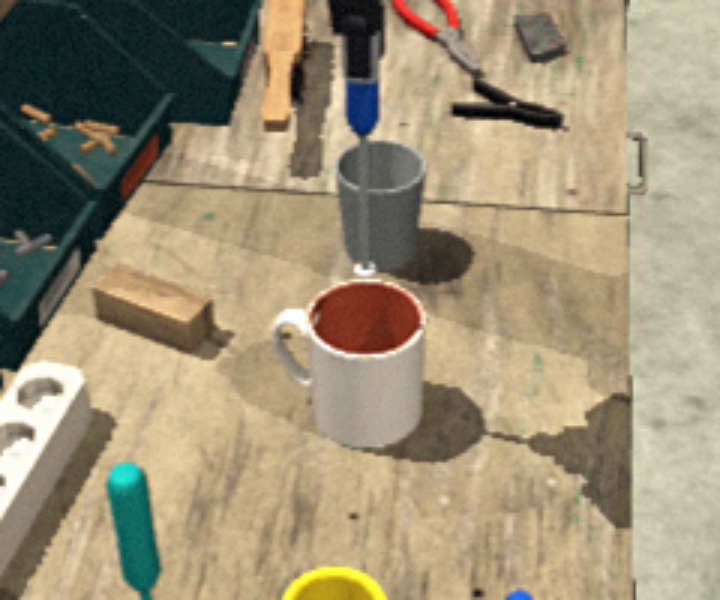

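View pics/w3.png

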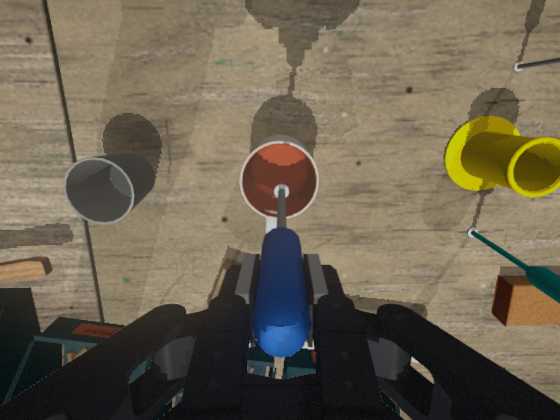

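```bash
python3 - <<'E'
from h import *
w=cv2.imread('pics/w3.png')[150:260,220:340]; q=imaging.get_image('side'); s=q['color'][150:230,240:320,::-1]
a=cv2.resize(w,(480,440),interpolation=cv2.INTER_CUBIC); b=cv2.resize(s,(320,440)[0:1]+(440,),interpolation=cv2.INTER_CUBIC)
cv2.imwrite('pics/crop3.png',np.hstack([a,b]))
E
```

```text
(no output)
```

View pics/crop3.png

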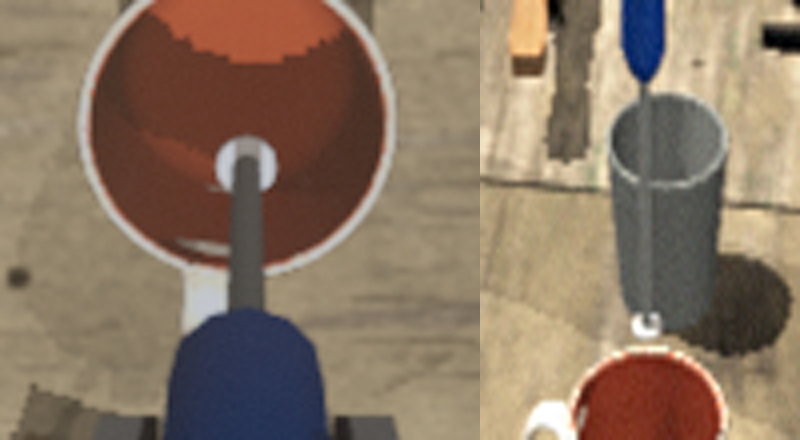

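>>> drive_tool(
  deltas="0 0 0.03 0 0; 0 0 0.065 0 0; 0 0 0.095 0 0; 0 0 0.115 0 0; 0 0 0.123 0 0; 0 0 0.125 0 0; 0 0 0.126 0 0; 0 0 0.127 0 0; 0 0 0.127 0 0; 0 0 0.127 0 0",
)

```text
clock: 8.45
eef_pos: [481.9, -24.8, 168.5]
tool_rot: [3.142, 0.0, 3.141]
force: [-0.1, 0.4, -1.1]
width: 19.8
```

```bash
python3 - <<'E'
from h import *
w=imaging.get_image('wrist'); q=imaging.get_image('side')
s=ctrl.read_state(); print(s['clock'],s['width'],s['force'],s['eef_pos'])
a=cv2.resize(w['color'][130:330,200:360],(400,500)); b=cv2.resize(q['color'][120:300,210:354],(400,500))
cv2.imwrite('pics/c4.png',np.hstack([a,b])[:,:,::-1])
E
```

```text
8.55 19.30540959312232 [ 0.08139876 -0.36008913  0.16339798] [481.84083788 -24.7934792  168.4398716 ]
```

View pics/c4.png

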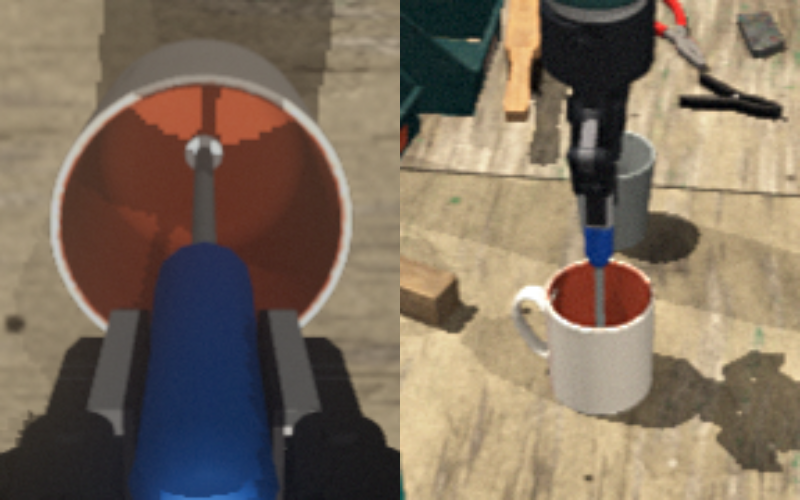

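The brush is inside the mug, about 2 mm above its floor, with no contact force. The second and third pushes follow.

>>> drive_tool(
  deltas="0 0 -0.03 0 0; 0 0 -0.06 0 0; 0 0 -0.074 0 0; 0 0 -0.075 0 0; 0 0 -0.075 0 0; 0 0 -0.075 0 0; 0 0 -0.05 0 0; 0 0 -0.02 0 0; 0 0 -0.005 0 0; 0 0 0 0 0; 0 0 0 0 0; 0 0 0 0 0",
)

```text
clock: 10.05
eef_pos: [482.0, -24.8, 168.6]
tool_rot: [3.142, 0.001, 3.14]
force: [-0.3, -0.6, -0.9]
width: 19.7
```

>>> drive_tool(
  deltas="0 0 -0.03 0 0; 0 0 -0.06 0 0; 0 0 -0.074 0 0; 0 0 -0.075 0 0; 0 0 -0.075 0 0; 0 0 -0.075 0 0; 0 0 -0.05 0 0; 0 0 -0.02 0 0; 0 0 -0.005 0 0; 0 0 0 0 0; 0 0 0 0 0; 0 0 0 0 0",
)

```text
clock: 11.55
eef_pos: [482.0, -24.8, 168.6]
tool_rot: [-3.142, 0.001, 3.14]
force: [-0.8, -0.6, -0.1]
width: 19.5
```

```bash
python3 - <<'E'
from h import *
s=ctrl.read_state(); print(s['clock'],s['width'],s['force'],s['eef_pos'])
E
```

```text
11.55 19.462893095219496 [-0.79461434 -0.59645682 -0.13712549] [482.00122816 -24.84643771 168.55588907]
```

>>> drive_tool(
  deltas="0 0 -0.03 0 0; 0 0 -0.07 0 0; 0 0 -0.11 0 0; 0 0 -0.13 0 0; 0.001 0.02 -0.132 0 0; 0.003 0.06 -0.132 0 0; 0.006 0.1 -0.132 0 0; 0.009 0.14 -0.132 0 0; 0.012 0.18 -0.132 0 0; 0.015 0.22 -0.132 0 0; 0.015 0.248 -0.132 0 0; 0.015 0.255 -0.132 0 0",
)

```text
clock: 13.05
eef_pos: [466.5, 232.1, 300.5]
tool_rot: [3.141, 0.0, -3.139]
force: [0.4, -0.1, -0.6]
width: 19.6
```

>>> drive_tool(
  deltas="0 0 0 0 0; 0 0 0 0 0; 0 0 0 0 0",
)

```text
clock: 13.42
eef_pos: [467.3, 228.9, 300.4]
tool_rot: [-3.141, 0.0, 3.139]
force: [0.4, -1.4, -0.1]
width: 19.4
```

```bash
cat > chk.py <<'E'
from h import *
w=imaging.get_image('wrist'); q=imaging.get_image('side')
s=ctrl.read_state(); print(s['clock'],s['width'],s['force'],s['eef_pos'])
a=cv2.resize(w['color'][130:330,200:360],(400,500)); b=cv2.resize(q['color'][200:400,200:360],(400,500))
cv2.imwrite('pics/c5.png',np.hstack([a,b])[:,:,::-1])
def fit(P):
    A=np.c_[2*P[:,:2],np.ones(len(P))]; wt=np.ones(len(P))
    for _ in range(15):
        x=np.linalg.lstsq(A*wt[:,None],(P[:,:2]**2).sum(1)*wt,rcond=None)[0]
        r=np.sqrt(x[2]+x[0]**2+x[1]**2); e=abs(np.hypot(*(P[:,:2]-x[:2]).T)-r); wt=1/np.sqrt(1+(e/1.5)**2)
    return np.round([*x[:2],r,np.median(e),len(P)],1)
for n,p in (('s',q),('w',w)):
    C=cloud(p);x,y,z=C[...,0],C[...,1],C[...,2]
    hsv=cv2.cvtColor(p['color'],cv2.COLOR_RGB2HSV);H,S=hsv[...,0],hsv[...,1]
    m=(np.hypot(x-467,y-231)<30)&(z>115)&(z<260); print(n,m.sum())
    for a in range(115,240,30):
        Q=C[m&(z>a)&(z<a+30)]
        if len(Q)>8: print(a,len(Q),Q.mean(0).round(1),Q.min(0).round(),Q.max(0).round())
    m=(np.hypot(x-467,y-231)<50)&(z>95)&(z<108)&(H>20)&(H<35)&(S>130); print('stand rim',fit(C[m]))
    m=(np.hypot(x-482,y+25)<70)&(z>86)&(z<98); print('mug rim',fit(C[m]) if m.sum()>30 else '-')
E
python3 chk.py
```

```text
13.525 19.600079802213745 [-1.0259198  -0.01410497 -0.7026572 ] [467.19444845 229.39042133 300.3818178 ]
s 241
115 37 [466.8 231.9 142.7] [461. 225. 139.] [473. 236. 145.]
145 49 [466.6 231.4 159.8] [464. 227. 145.] [470. 234. 175.]
175 52 [467.2 232.1 189.8] [465. 229. 175.] [470. 235. 204.]
205 61 [466.7 231.6 220.8] [464. 228. 205.] [470. 234. 234.]
235 42 [467.  233.2 247.2] [461. 230. 235.] [473. 237. 260.]
stand rim [466.4 232.9  27.    1.4 362. ]
mug rim [481.2 -23.7  39.6   0.8 145. ]
w 430
115 83 [466.6 229.1 144.2] [462. 222. 142.] [474. 236. 145.]
145 91 [466.3 228.9 156.7] [462. 224. 145.] [472. 235. 175.]
175 82 [465.9 229.1 190.5] [465. 226. 176.] [467. 232. 205.]
205 125 [466.  229.  221.3] [465. 226. 205.] [468. 232. 235.]
235 49 [465.9 228.9 240. ] [465. 226. 235.] [467. 232. 246.]
stand rim [ 466.8  230.5   27.     1.5 1004. ]
mug rim [ 4.829e+02 -2.420e+01  3.980e+01  7.000e-01  1.335e+03]
```

View pics/c5.png

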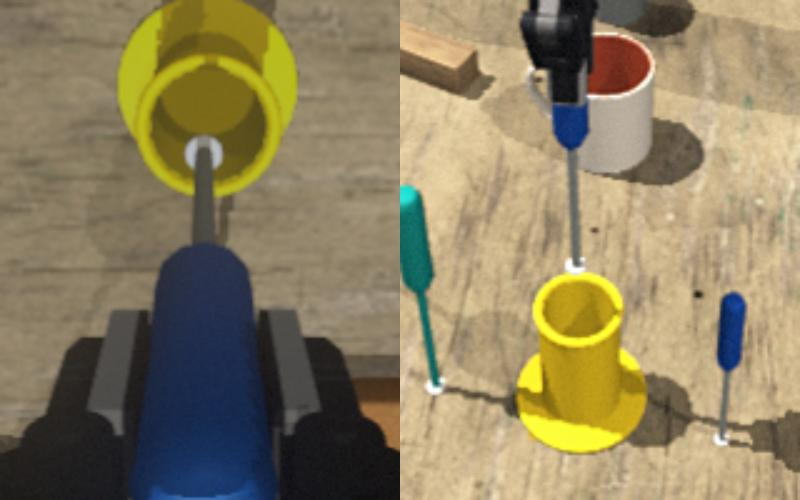

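>>> drive_tool(
  deltas="0 0.002 0.01 0 0; 0 0.002 0.035 0 0; 0 0.002 0.065 0 0; 0 0.002 0.095 0 0; 0 0.002 0.117 0 0; 0 0.002 0.128 0 0; 0 0.002 0.132 0 0; 0 0.002 0.134 0 0; 0 0.002 0.1345 0 0; 0 0.002 0.1345 0 0; 0 0.002 0.1345 0 0",
)

```text
clock: 14.9
eef_pos: [467.2, 232.3, 166.1]
tool_rot: [3.141, 0.001, 3.141]
force: [0.2, -0.6, -0.5]
width: 19.4
```

```bash
python3 chk.py | head -1
```

```text
15.0 19.935483930430376 [-0.25915884  0.25637159 -1.30655319] [467.1236141  232.25617535 166.00512338]
```

View pics/c5.png

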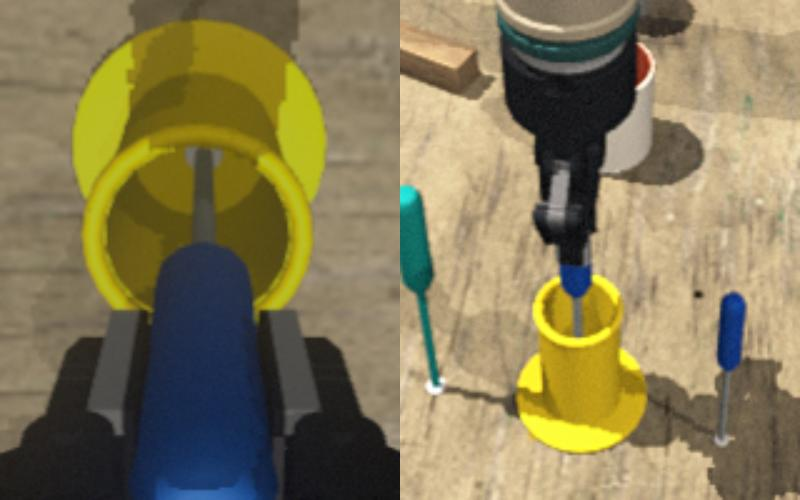

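>>> drive_tool(
  deltas="0 0 0.0005 0 0; 0 0 0.001 0 0; 0 0 0.001 0 0; 0 0 0.001 0 0",
)

```text
clock: 15.5
eef_pos: [467.5, 232.4, 165.7]
tool_rot: [3.141, 0.001, 3.14]
force: [-0.7, -0.5, 6.7]
width: 19.7
```

Light contact with the stand floor at 6.7 N, so I'm opening slowly and then retreating upward.

>>> drive_tool(
  deltas="0 0 0 0 0.024; 0 0 0 0 0.028; 0 0 0 0 0.035; 0 0 0 0 0.045; 0 0 0 0 0.06; 0 0 0 0 0.075; 0 0 0 0 0.0854; 0 0 0 0 0.0854; 0 0 0 0 0.0854",
)

```text
clock: 16.62
eef_pos: [467.0, 232.2, 164.8]
tool_rot: [-3.142, -0.0, 3.14]
force: [-0.5, -0.3, 0.1]
width: 85.5
```

```bash
python3 chk.py | head -1
```

```text
16.725 85.14283548949133 [-0.12690163  0.45872336  0.07875891] [466.99878308 232.24551455 164.81495709]
```

View pics/c5.png

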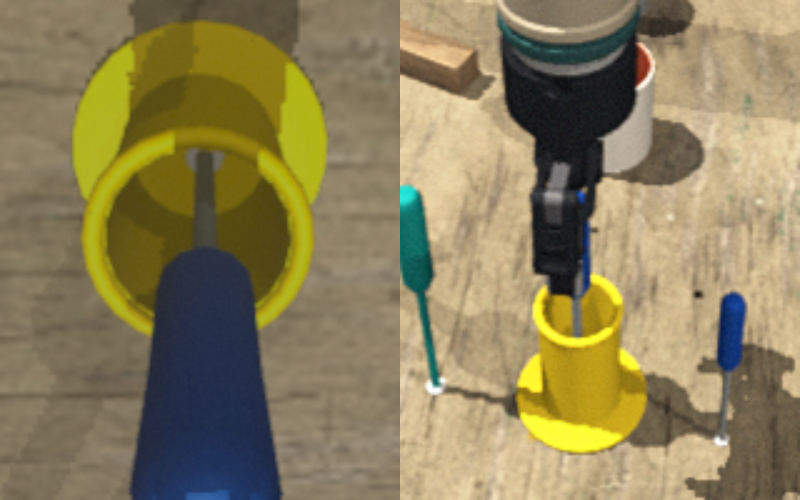

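>>> drive_tool(
  deltas="0 0 -0.01 0 0.0854; 0 0 -0.03 0 0.0854; 0 0 -0.06 0 0.0854; 0 0 -0.1 0 0.0854; 0 0 -0.14 0 0.0854; 0 0 -0.17 0 0.0854; 0 0 -0.18 0 0.0854; 0 0 -0.18 0 0.0854; 0 0 -0.18 0 0.0854; 0 0 -0.18 0 0.0854; 0 0 -0.18 0 0.0854",
)

```text
clock: 18.1
eef_pos: [466.8, 232.1, 344.1]
tool_rot: [-3.141, -0.001, 3.141]
force: [-0.1, -0.1, 0.5]
width: 85.7
```

```bash
python3 - <<'E'
from h import *
q=imaging.get_image('side'); save(q,'s6.png'); t=imaging.get_image('top'); save(t,'t6.png')
s=ctrl.read_state(); print(s['clock'],s['width'],s['force'],s['eef_pos'])
d=np.load('c0.npz')
for nm,C,col in [('before',d['s'],d['sc']),('after',cloud(q),q['color'])]:
    x,y,z=C[...,0],C[...,1],C[...,2]
    H,S=cv2.split(cv2.cvtColor(col,cv2.COLOR_RGB2HSV))[:2]
    P=C[(H>105)&(H<125)&(S>150)&(np.hypot(x-467,y-231)<40)&(z>115)&(z<230)]
    print(nm,'brush',[P[(P[:,2]>a)&(P[:,2]<a+25)].mean(0).round(1) for a in (125,150,175)],P[:,2].max())
    for n,c,zz in (('mug',(482,-25),(84,98)),('cup',(495,-216),(76,92))):
        P=C[(np.hypot(x-c[0],y-c[1])<50)&(z>zz[0])&(z<zz[1])]
        print(nm,n,len(P),np.percentile(P,5,0).round(1),np.percentile(P,95,0).round(1))
E
```

```text
18.2 85.55643096196809 [-0.18296872 -0.03463879 -0.09085471] [466.93739349 232.14219111 344.4204628 ]
before brush [array([469. , 238. , 139.8]), array([469. , 237.8, 162.3]), array([469. , 237.9, 187.8])] 212.17351198886547
before mug 283 [443.7 -62.8  84.5] [519.9  15.6  92.3]
before cup 204 [ 461.3 -250.1   76.4] [ 527.9 -180.2   84.3]
after brush [array([467.1, 241.7, 139.4]), array([466.8, 241.3, 161.8]), array([467.2, 241.6, 187.5])] 213.06262067900673
after mug 246 [442.8 -63.1  84.4] [513.1  15.4  92. ]
after cup 142 [ 461.  -251.2   76.5] [ 511.6 -179.6   84.5]
```

View pics/s6.png

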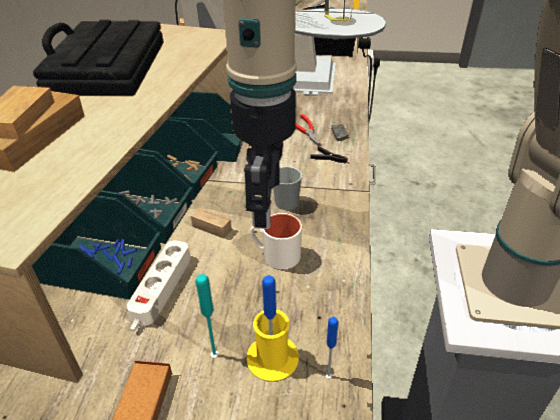

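```bash
python3 -c "
from cell import ctrl
print(ctrl.finish_job())"
```

```text
the job is handed in; nothing more can be done
None
```

The job is handed in, at about 18 s of the 64 s allowed. I took the large blue brush out of the yellow stand and pushed it into the white mug three times, to about 2 mm above the floor. Between pushes I drew it up a commanded 75 mm. Then I put it back in the stand, bristles down, and let go.

**Last checks:**
- **Brush:** It stands upright and free in the stand, with its top at 213 mm (212 mm before).
- **Mug and cup:** Both are standing, and their rims are within about 1 mm of where they were, where the arm did not hide them from the camera.
- **Robot:** The gripper is open and clear of everything, with about 0 N on it. The largest force I read was 6.7 N, the light touch on the stand floor before release.

**Not confirmed or disagreeing:**
- **Depth:** The 2 mm comes from the gripper height at the grasp, not from a direct view. The wrist force stayed near zero, so the brush did not touch the mug's floor.
- **Upstroke:** I read the gripper height only at the bottom of each push, so the 75 mm is what I commanded.
- **Brush size:** The head shows in the pictures as a small white tip about 12 mm across, not the 28 mm bristle head described. The jaws closed to 19.5 mm on a handle described as 22 mm. Its colour, stand, length and the look-alike rule all fit, so I treated it as the right one and left room for a 28 mm head.

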